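Unlock the filter cover and hang it up

TASK

Open the fume extractor's filter: press its bayonet cover down, turn it a quarter turn anticlockwise to free its lugs (do not force it), lift it off by its grip bar and stand it upright on the bare table top. Let go, take it again by the drum, and hang it by its bar in the roofed channel of the steel hanger, pushed right in to the stop, and leave it hanging still. Keep the cover upright all the time and do not push the other things on the table about.

Things in the scene. Friction and masses are not known exactly. Their poses are not given: they have to be found in the camera images.
- cover: Bayonet cover of the extractor's filter: a knurled aluminium drum, 60 mm diameter, 34 mm high, flat underside, 150 g (give or take 30 %). Origin: centre of its underside, z up along its axis. On top a stem and a grip bar (cover_bar), at its foot two lugs (cover_lug). It starts locked in the extractor's socket.
- cover_bar (a point): Centre of the cover's black grip bar, 50.5 mm above the cover's origin, axes as the cover's. The bar is 32 mm long along the cover's y, 12 mm wide in x and 9 mm high (46 to 55 mm above the origin), on a round stem of 12 mm diameter that leaves 12 mm free between drum and bar.
- cover_lug (a point): Outer end of the lug on the cover's +x side, 5 mm above the origin; a second lug is at -x. The lugs stick out 5 mm from the drum (70 mm over both), are 10 mm wide and lie 2 to 8 mm above the origin. A small ridge on the cover's top points to the +x lug.
- extractor: Small bench fume extractor, fixed: grey plastic case 130x130 mm, 62 mm high, louvres in its front (-x), hose stub at its back, a round aluminium socket on top. Origin: centre of its underside. Locked, the cover's origin is 71 mm above this origin and its x axis (lugs) along the extractor's x; only the top 5 mm of the drum, the stem and the bar stand above the rim.
- socket_rim (a point): Centre of the socket's mouth, 100 mm above the extractor's origin, axes as its. Socket 84 mm outside, 73 mm inside diameter. Locked, the lugs are under an inner ledge (62 mm bore); on their clockwise side is a stop, on the anticlockwise side a tooth reaches 4.5 mm below the ledge, so the cover must be pushed 6 to 9 mm down (9 mm is the bottom) and kept down while it starts to turn.
- socket_gap (a point): Middle of one of the two gaps in the ledge (half a turn apart), 80 degrees anticlockwise (seen from above) of the locked +x lug. The tooth is passed after 35 degrees; a stop ends the turn at about 94. Between 70 and 92 degrees the lugs are in the gaps: let up there, the cover rises on its spring to about 6 mm above its locked height and draws straight up.
- filter_disc (a joint): Sprung filter disc under the cover: 0 with the cover locked, grows (m) as the cover is pushed down, -0.006 when the cover is free. It pushes up with about 6 N locked and about 12 N at the bottom.
- hanger: Fixed dark steel hanger for the cover. Origin: on the table under the front face of its post (10 mm thick, 46 mm wide, 103 high); x points to the back, z up. From the post a roofed channel reaches 70 mm towards -x. Foot plate 100 mm wide, 8 mm high, from x = -20 to +50 mm. Nothing else is under the channel.
- hanger_mouth (a point): Middle of the channel's open end, x = -70, z = 92.5 mm in the hanger, axes as its. Outside, the channel is 46 mm wide in y and 81 to 103 mm high, roof 3 mm thick; inside 40 mm wide and 15 mm high (85 to 100 mm). Its 4 mm thick floor has an 18 mm wide slot along the middle, open at this end, for the cover's stem.
- hanger_seat (a point): Where the grip bar's centre is when the cover hangs fully home: x = -40, y = 0, z = 89.5 mm in the hanger, axes as its. The bar then lies across the slot (cover y along hanger y, either way round) on the channel's floor, against a solid stop that fills the channel from x = -34 mm to the post; the drum hangs free below, 39 mm above the table.
- red_tape: Bystander, loose: roll of red tape, 57 mm across, 24 high, lying flat. Origin: about the centre of its underside.
- tweezers: Bystander, loose: black tweezers, 126 mm long. Origin: about the centre of its underside.
- marker: Bystander, loose: marker pen, 136 mm long. Origin: about the centre of its underside.
- caliper: Bystander, loose: digital caliper, 200 mm long. Origin: about the centre of its underside.
- esc_board: Bystander, loose: small circuit board with wires, 133 mm long. Origin: about the centre of its underside.
- solder_spool: Bystander, loose: small spool of solder, 46x65x15 mm. Origin: about the centre of its underside.
- driver_green: Bystander, loose: green-handled screwdriver, 130 mm long. Origin: about the centre of its underside.

How it is judged:
By the outcome, as a careful person would: the job done as asked, in the order asked, and still so for the second after the job is handed in, with the robot touching nothing.
It also fails if it takes over 62 s, if anything falls off the work surface, if the arm or the gripper's body presses on something with over 40 N, if the wrist force passes 120 N, or if a joint passes its speed limit or range.

ROBOT

A 6-joint arm with a two-finger parallel gripper is mounted at the origin on a cart in front of the work surface, level with it; the furniture and walls round the work are solid. World frame = base frame: x ahead of the robot, y to its left, z up, the work surface at z = 0. Lengths are in m, angles in rad, forces in N, time in s.
With the tool pointing down it reaches from about 0.4 to 0.825 m from the base axis. Payload 7 kg.
Tool frame: the origin (TCP) lies at the very end of the fingers, on their centre line; the grasp point (between the pads) lies arm.hold_point_z behind it (arm.hold_point_z is the distance from the TCP to the grasp point, in m); z points along the fingers, y is the line along which they close (so a half turn about z gives the same grasp; the last joint's range is limited). The gripper opens to 88 mm and grips with 3 to 60 N. Pads are 19 mm wide; open, the fingers measure 130 mm over their backs; the gripper's body (78 mm by 193 mm) begins 47 mm behind the grasp point.
Start: joints at [-0.956, 0.359, 0.012, 0, -1.224, -0.288], TCP at [0.217, -0.639, 0.227] pointing down, gripper open.
Joint ranges: [-3.07, 3.07], [-1.43, 2.12], [-1.02, 1.25], [-3.03, 1.67], [-3.05, -0], [-3.03, 3.03]. Speed limits (rad/s): [2.39, 2.39, 3.01, 3.14, 3.14, 3.14].

INTERFACE

Orientations are given as [roll, pitch, yaw] about the fixed x, y, z axes, in that order (R = Rz(yaw) Ry(pitch) Rx(roll)).
In Python, from station import arm, cams, job_done gives the robot as it stands (arm), with the cameras (cams) and the job as plain functions.
- The arm moves only by the tool inch_along, called as a command line: name --argument value ..., lists and objects as JSON in quotes. Schema: {"type":"object","properties":{"rows":{"type":"array","items":{"type":"object","properties":{"aperture":{"type":"number"},"xyz":{"type":"array","items":{"type":"number"},"minItems":3,"maxItems":3},"turn":{"type":"number"}},"additionalProperties":false,"required":["aperture"]},"minItems":1,"maxItems":20},"force":{"type":"number"},"only":{"type":"string"},"quiet":{"type":"boolean"},"lines":{"type":"string"}},"required":["rows"],"additionalProperties":false}. rows is a list of rows, 1 to 20 of them, each an object with the fields aperture (the finger opening in m), xyz (a list: dx, dy, dz in m), turn (a turn about the tool's z in rad); a field left out counts as zero (the opening has to be given); each row is the pose to reach, as a shift and turn from the pose commanded when the call began, along the tool's axes at that moment; what a row does not reach only later rows make up. A row lasts 1/12 s, in which the tool goes at most 0.0417 m and 0.125 rad, less where a joint would pass 70% of its speed; a pose out of reach is approached as far as the arm can. The fingers move at their own pace and stop on an object; force is the grip in N (left out, the last holds). Time passes only in rows, so rows that do not move let the fingers close. The tool returns the time, the measured TCP pose, the force, the opening and the grip force at its end. only (a regular expression) keeps the lines of the reply that match it, lines (a string "A,B") keeps lines A to B, and quiet returns only ok. Input that does not fit is refused with a message, and nothing moves.
- arm.get_state(): the state, without advancing time (a new reading comes with each control period).
- cams.grab_frame(name): name is "scene" or "side" or "wrist"; returns the picture (480x640x3 uint8, red, green, blue); there is no depth.
- cams.camera_params(name): a dict with "fx", "fy", "cx", "cy" (pixels), "T" (4x4, takes a point from camera to world coordinates); the wrist camera has in their place "hand_eye" (4x4, takes a point from camera to tool coordinates, whose origin is the TCP and whose axes are the flange's). Camera axes: x right, y down, z forward; pixel columns grow to the right and rows downward; lengths in m; the calibration is good to about 2 mm. A picture is of the moment at which its call begins: read the wrist's pose just before it. camera_params takes no time and is no camera call.
- job_done(): hands the job in; it is judged then, once.
The state is a dict: "t": time; "q": joint angles; "qd": joint speeds; "joint_efforts": joint torques, N m; "eef_pos": TCP position; "ee_rot": TCP orientation; "force": force on the tool from outside, world axes, zero at the start; "moment": the same for the moment, N m; "width": finger opening in m; "gripper_force": force on a finger pad.
Only numpy, scipy, OpenCV 4.12 (cv2) and the standard library are available. Lean on these libraries where they do the work, as an engineer would, in place of code of your own. Each camera call takes 0.05 s, during which the arm holds its last target. There are 200 camera calls.

## Working session

There is one attempt and no reset: what is moved stays moved. The work goes in short steps, Python scripts to look and compute and a tool call to move; the robot and the scene stay as the last step left them, time stands still between calls to the robot, and variables do not carry over. Pictures are saved under pics/ and viewed, at most 10 in all, crops included, and the job is handed in when it is done.

```bash
ls; mkdir -p pics
```

Run:
```python
from station import arm, cams, job_done
import cv2,numpy as np
np.set_printoptions(precision=4,suppress=True)
s=arm.get_state();print(s, arm.hold_point_z)
for n in("scene","side","wrist"):
    p=cams.camera_params(n);print(n,p)
    cv2.imwrite(f"pics/{n}0.png",cams.grab_frame(n)[:,:,::-1])
```

```text
pics
station.py
{'t': 0.0, 'q': array([-0.9559,  0.3594,  0.011 , -0.0004, -1.2241, -0.2881]), 'qd': array([-0.0007, -0.0007, -0.0007,  0.0003,  0.0009, -0.0007]), 'joint_efforts': array([ -0.0004, -58.2718,  29.3044,   6.9975,   0.0066,  -0.0001]), 'eef_pos': array([ 0.2165, -0.6388,  0.2256]), 'ee_rot': array([ 3.1399, -0.0001, -2.8149]), 'force': array([-0.64  ,  0.0073, -0.187 ]), 'moment': array([ 0.0277,  0.0221, -0.0131]), 'gripper_force': 0.0, 'width': 0.08762612702624167} 0.0188
scene {'fx': 560.5778098210437, 'fy': 560.5778098210437, 'cx': 310.71530171117826, 'cy': 234.19358239320206, 'T': array([[ 0.4585, -0.6884,  0.562 , -0.4827],
       [-0.8885, -0.3678,  0.2744, -0.4569],
       [ 0.0178, -0.6252, -0.7803,  1.4318],
       [ 0.    ,  0.    ,  0.    ,  1.    ]])}
side {'fx': 574.8815648860325, 'fy': 574.8815648860325, 'cx': 315.31487064614953, 'cy': 237.1644857994897, 'T': array([[ 0.9926, -0.0606,  0.1052,  0.3242],
       [-0.1214, -0.5022,  0.8562, -1.3305],
       [ 0.0009, -0.8626, -0.5059,  0.8729],
       [ 0.    ,  0.    ,  0.    ,  1.    ]])}
wrist {'fx': 366.2502311186872, 'fy': 366.2502311186872, 'cx': 319.92421000742235, 'cy': 239.50447836202505, 'hand_eye': array([[-0.0007, -0.9693, -0.246 ,  0.0656],
       [ 1.    , -0.0005, -0.0009,  0.0007],
       [ 0.0008, -0.246 ,  0.9693, -0.1575],
       [ 0.    ,  0.    ,  0.    ,  1.    ]])}
```

View pics/scene0.png

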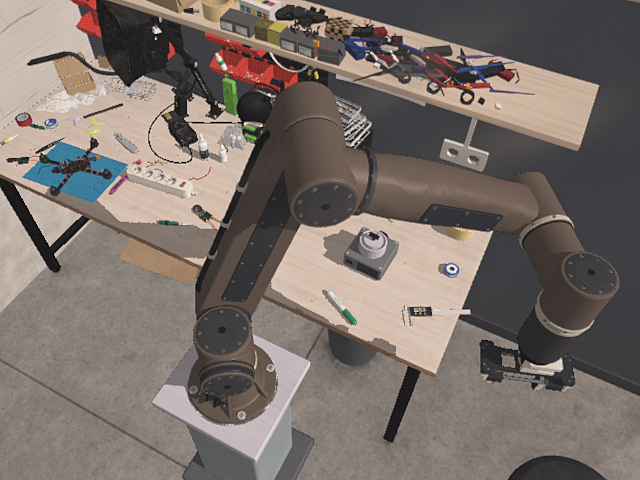

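View pics/side0.png

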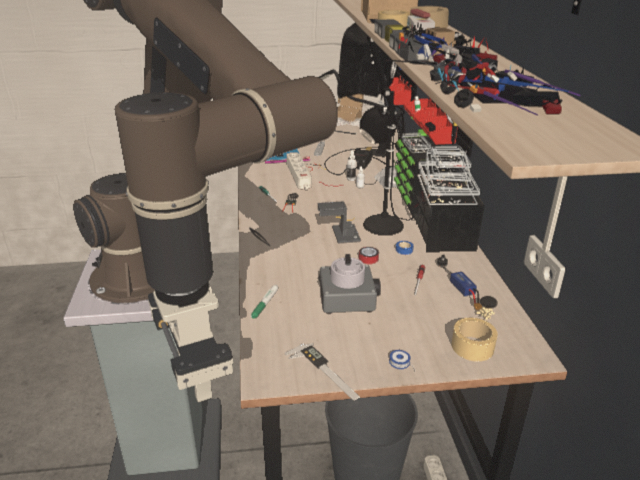

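The scene view shows the extractor at about (372,250) with the arm hiding the hanger. The side view shows the extractor at (350,288), cover (348,268), hanger (338,220), marker (264,302), caliper (320,365), and the tweezers probably at (260,237). Next I enlarge both views.

Run:
```python
import cv2,numpy as np
a=cv2.imread("pics/side0.png")[190:320,300:400]; b=cv2.imread("pics/scene0.png")[215:290,335:410]
A=cv2.resize(a,None,fx=4.5,fy=4.5,interpolation=cv2.INTER_CUBIC);B=cv2.resize(b,None,fx=4.5,fy=4.5,interpolation=cv2.INTER_CUBIC)
c=np.zeros((A.shape[0],A.shape[1]+B.shape[1],3),np.uint8);c[:,:A.shape[1]]=A;c[:B.shape[0],A.shape[1]:]=B
print(c.shape);cv2.imwrite("pics/crop1.png",c)
```

```text
(585, 788, 3)
```

View pics/crop1.png

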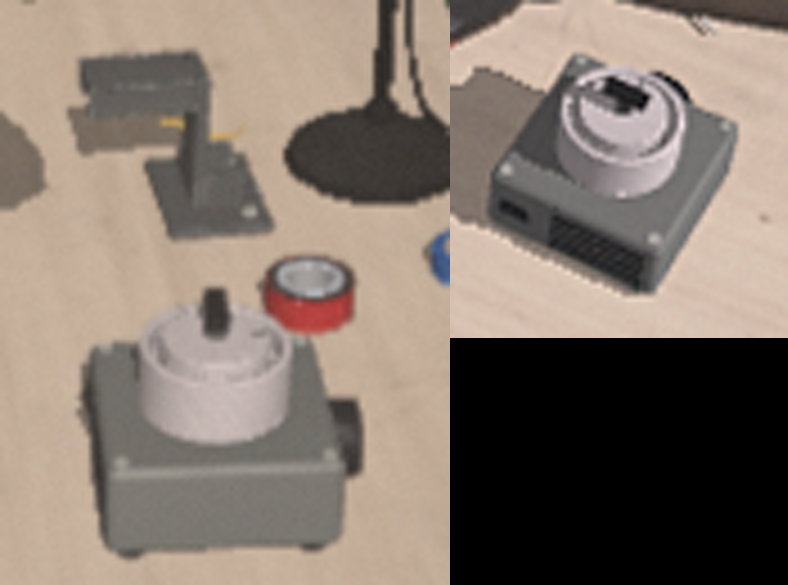

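The crop shows the cover bar in the side view at crop (214,295) and in the scene view at (627,90). The case screws are at crop (122,462), (330,455), (300,340) and (105,350). The hanger roof spans (80,60) to (208,95), its channel opens to the left, and its foot corners run from (147,162) to (272,230). I cast these to planes.

Create h.py:
```python
from station import arm, cams, job_done
import cv2,numpy as np
from scipy.spatial.transform import Rotation as R
np.set_printoptions(precision=4,suppress=True)
def ray(n,uv,T=None):
    p=cams.camera_params(n);T=p["T"] if T is None else T
    uv=np.atleast_2d(uv).astype(float)
    d=np.c_[(uv[:,0]-p["cx"])/p["fx"],(uv[:,1]-p["cy"])/p["fy"],np.ones(len(uv))]@T[:3,:3].T
    return T[:3,3],d
def plane(n,uv,z,T=None):
    o,d=ray(n,uv,T);return o+d*((z-o[2])/d[:,2])[:,None]
def wristT(s):
    T=np.eye(4);T[:3,:3]=R.from_euler("xyz",s["ee_rot"]).as_matrix();T[:3,3]=s["eef_pos"]
    return T@cams.camera_params("wrist")["hand_eye"]
def px(n,P,T=None):
    p=cams.camera_params(n);T=p["T"] if T is None else T
    c=(np.atleast_2d(P)-T[:3,3])@T[:3,:3];return np.c_[c[:,0]/c[:,2]*p["fx"]+p["cx"],c[:,1]/c[:,2]*p["fy"]+p["cy"]]
def totool(s,v):return R.from_euler("xyz",s["ee_rot"]).as_matrix().T@np.array(v)
```

Run:
```python
from h import *
f=lambda l:np.array([300,190])+np.array(l)/4.5
g=lambda l:np.array([335,215])+(np.array(l)-[450,0])/4.5
sd=plane("side",f([(122,462),(330,455),(300,340),(105,350)]),.062);print("screws side\n",sd,sd.mean(0))
sc=plane("scene",g([(507,170),(655,238),(727,127),(580,62)]),.062);print("screws scene\n",sc,sc.mean(0))
print("bar",plane("side",f([(214,297)]),.126),plane("scene",g([(627,88)]),.126))
print("rim side LR",plane("side",f([(140,352),(291,345)]),.1))
print("roof",plane("side",f([(80,60),(197,52),(208,82),(90,95)]),.103))
print("foot",plane("side",f([(147,162),(230,155),(272,230),(175,238)]),.008))
print("tape",plane("side",f([(309,278)]),.024))
```

```text
screws side
 [[ 0.4889 -0.2221  0.062 ]
 [ 0.6002 -0.2292  0.062 ]
 [ 0.6064 -0.1171  0.062 ]
 [ 0.4944 -0.114   0.062 ]] [ 0.5475 -0.1706  0.062 ]
screws scene
 [[ 0.4926 -0.108   0.062 ]
 [ 0.4877 -0.219   0.062 ]
 [ 0.5977 -0.2265  0.062 ]
 [ 0.6028 -0.1134  0.062 ]] [ 0.5452 -0.1667  0.062 ]
bar [[ 0.5464 -0.1656  0.126 ]] [[ 0.5464 -0.1661  0.126 ]]
rim side LR [[ 0.5049 -0.1752  0.1   ]
 [ 0.5874 -0.1782  0.1   ]]
roof [[0.5153 0.1672 0.103 ]
 [0.5932 0.1694 0.103 ]
 [0.5933 0.1264 0.103 ]
 [0.5155 0.1177 0.103 ]]
foot [[0.5652 0.1944 0.008 ]
 [0.6233 0.1973 0.008 ]
 [0.633  0.0948 0.008 ]
 [0.5684 0.0923 0.008 ]]
tape [[0.6391 0.0082 0.024 ]]
```

```bash
python3 -c "
from h import *
s=arm.get_state();print(totool(s,np.array([.53,-.03,.30])-s['eef_pos']))"
```

inch_along --rows '[{"aperture":0.088,"xyz":[-0.492,0.476,-0.074],"turn":-1.19},{"aperture":0.088,"xyz":[-0.492,0.476,-0.074],"turn":-1.19},{"aperture":0.088,"xyz":[-0.492,0.476,-0.074],"turn":-1.19},{"aperture":0.088,"xyz":[-0.492,0.476,-0.074],"turn":-1.19},{"aperture":0.088,"xyz":[-0.492,0.476,-0.074],"turn":-1.19},{"aperture":0.088,"xyz":[-0.492,0.476,-0.074],"turn":-1.19},{"aperture":0.088,"xyz":[-0.492,0.476,-0.074],"turn":-1.19},{"aperture":0.088,"xyz":[-0.492,0.476,-0.074],"turn":-1.19},{"aperture":0.088,"xyz":[-0.492,0.476,-0.074],"turn":-1.19},{"aperture":0.088,"xyz":[-0.492,0.476,-0.074],"turn":-1.19},{"aperture":0.088,"xyz":[-0.492,0.476,-0.074],"turn":-1.19},{"aperture":0.088,"xyz":[-0.492,0.476,-0.074],"turn":-1.19},{"aperture":0.088,"xyz":[-0.492,0.476,-0.074],"turn":-1.19},{"aperture":0.088,"xyz":[-0.492,0.476,-0.074],"turn":-1.19},{"aperture":0.088,"xyz":[-0.492,0.476,-0.074],"turn":-1.19},{"aperture":0.088,"xyz":[-0.492,0.476,-0.074],"turn":-1.19},{"aperture":0.088,"xyz":[-0.492,0.476,-0.074],"turn":-1.19},{"aperture":0.088,"xyz":[-0.492,0.476,-0.074],"turn":-1.19},{"aperture":0.088,"xyz":[-0.492,0.476,-0.074],"turn":-1.19},{"aperture":0.088,"xyz":[-0.492,0.476,-0.074],"turn":-1.19}]' --force 40

```text
t: 1.82
eef_pos: [0.5294, -0.0306, 0.3002]
ee_rot: [3.141, -0.0, -1.624]
force: [-0.6, -0.7, -0.1]
width: 0.0876
gripper_force: 0.0
```

Run:
```python
from h import *
s=arm.get_state();print(s["t"],s["eef_pos"],s["ee_rot"],s["q"],s["qd"])
im=cams.grab_frame("wrist")[:,:,::-1].copy();cv2.imwrite("pics/w1.png",im);np.save("pics/w1.npy",wristT(s))
```

```text
1.8167 [ 0.5294 -0.0306  0.3002] [ 3.1407 -0.0002 -1.6244] [ 0.3122  0.0783 -0.1843 -0.0001 -1.3091 -0.3658] [-0.0198 -0.0095 -0.0049  0.      0.0018 -0.0009]
```

View pics/w1.png

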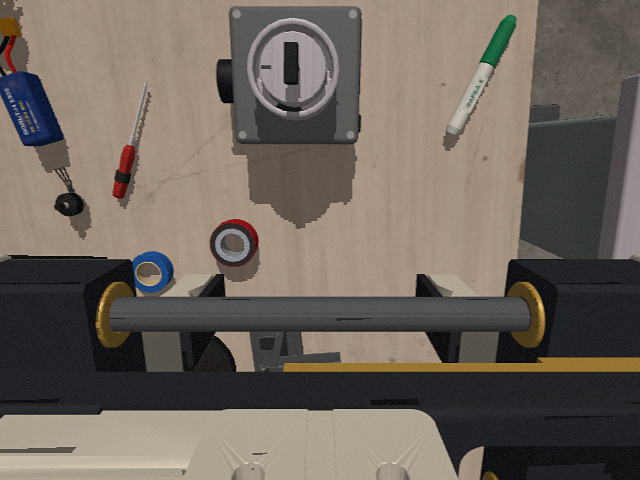

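The wrist view shows the case screws at (237,13), (353,13), (239,136) and (353,136). The bar is at (291,63), the ridge points to image left (+x), and the tape is at (235,243). The gripper hides the hanger.

Run:
```python
from h import *
T=np.load("pics/w1.npy");im=cv2.imread("pics/w1.png")
g=cv2.cvtColor(im,cv2.COLOR_BGR2GRAY)
m=np.zeros_like(g);m[36:90,275:310]=(g[36:90,275:310]<60)*255
c=max(cv2.findContours(m,0,1)[0],key=cv2.contourArea);r=cv2.minAreaRect(c);print(r)
P=plane("wrist",cv2.boxPoints(r),.1255,T);print(P.mean(0),P)
sc=plane("wrist",[(237,13),(353,13),(353,136),(239,136)],.062,T);print(sc,sc.mean(0))
hsv=cv2.cvtColor(im,cv2.COLOR_BGR2HSV)
b=((hsv[...,1]<40)&(g>130)).astype(np.uint8);b[:, :232]=0;b[:,360:]=0;b[145:]=0
c=max(cv2.findContours(b,0,1)[0],key=cv2.contourArea);e=cv2.fitEllipse(c);print(e,plane("wrist",[e[0]],.1,T))
```

```text
((291.0, 63.0), (42.0, 14.0), 90.0)
[ 0.5462 -0.1645  0.1255] [[ 0.5508 -0.1808  0.1255]
 [ 0.5393 -0.1802  0.1255]
 [ 0.5415 -0.1481  0.1255]
 [ 0.5533 -0.1487  0.1255]]
[[ 0.5988 -0.2249  0.062 ]
 [ 0.4872 -0.2188  0.062 ]
 [ 0.4908 -0.1047  0.062 ]
 [ 0.6092 -0.1112  0.062 ]] [ 0.5465 -0.1649  0.062 ]
((292.83416748046875, 66.18901062011719), (81.70067596435547, 87.9337158203125), 174.1595916748047) [[ 0.5463 -0.1672  0.1   ]]
```

inch_along --rows '[{"aperture":0.05,"xyz":[0.134,-0.024,0.10]},{"aperture":0.05,"xyz":[0.134,-0.024,0.15]},{"aperture":0.05,"xyz":[0.134,-0.024,0.15]},{"aperture":0.05,"xyz":[0.134,-0.024,0.15]},{"aperture":0.05,"xyz":[0.134,-0.024,0.15]},{"aperture":0.05,"xyz":[0.134,-0.024,0.15]},{"aperture":0.05,"xyz":[0.134,-0.024,0.15]},{"aperture":0.05,"xyz":[0.134,-0.024,0.15]}]'

```text
t: 2.53
eef_pos: [0.5465, -0.1666, 0.1512]
ee_rot: [-3.141, -0.0, -1.626]
force: [1.2, 0.7, -0.7]
width: 0.0505
gripper_force: 0.0
```

Run:
```python
from h import *
s=arm.get_state()
im=cams.grab_frame("wrist")[:,:,::-1].copy();cv2.imwrite("pics/w2.png",im);T=wristT(s);np.save("pics/w2.npy",T)
print(s["eef_pos"],s["ee_rot"])
```

```text
[ 0.5465 -0.1666  0.1512] [-3.141  -0.0004 -1.6265]
```

View pics/w2.png

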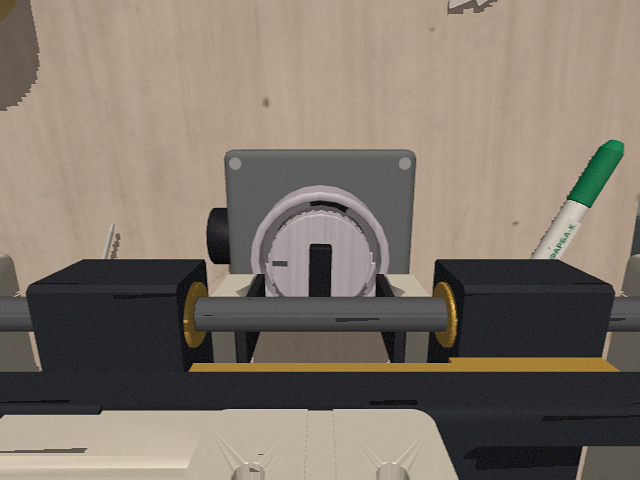

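The bar is at u≈320, centred between the fingers (235 and 403), so I descend and grip.

inch_along --rows '[{"aperture":0.05,"xyz":[0,0,0.02]},{"aperture":0.05,"xyz":[0,0,0.042]},{"aperture":0.05,"xyz":[0,0,0.042]},{"aperture":0.01,"xyz":[0,0,0.042]},{"aperture":0.01,"xyz":[0,0,0.042]},{"aperture":0.01,"xyz":[0,0,0.042]},{"aperture":0.01,"xyz":[0,0,0.042]},{"aperture":0.01,"xyz":[0,0,0.042]}]' --force 40

```text
t: 3.25
eef_pos: [0.5471, -0.1655, 0.1096]
ee_rot: [-3.14, 0.0, -1.625]
force: [-0.2, 0.8, -1.0]
width: 0.0222
gripper_force: 0.0
```

inch_along --rows '[{"aperture":0.01},{"aperture":0.01},{"aperture":0.01},{"aperture":0.01},{"aperture":0.01}]' --force 40

```text
t: 3.67
eef_pos: [0.5468, -0.1657, 0.1089]
ee_rot: [-3.141, -0.0, -1.625]
force: [-1.2, 0.6, 4.1]
width: 0.0115
gripper_force: 39.9
```

inch_along --rows '[{"aperture":0.01,"xyz":[0,0,0.003]},{"aperture":0.01,"xyz":[0,0,0.006]},{"aperture":0.01,"xyz":[0,0,0.008]},{"aperture":0.01,"xyz":[0,0,0.008]},{"aperture":0.01,"xyz":[0,0,0.008]}]' --force 45

```text
t: 4.08
eef_pos: [0.5469, -0.1657, 0.1013]
ee_rot: [-3.141, -0.0, -1.624]
force: [-2.4, 0.8, 8.7]
width: 0.0115
gripper_force: 44.9
```

inch_along --rows '[{"aperture":0.01,"xyz":[0,0,0.0003],"turn":-0.1},{"aperture":0.01,"xyz":[0,0,0.0003],"turn":-0.2},{"aperture":0.01,"xyz":[0,0,0.0003],"turn":-0.3},{"aperture":0.01,"xyz":[0,0,0.0003],"turn":-0.3}]' --force 45

```text
t: 4.42
eef_pos: [0.5477, -0.1659, 0.1015]
ee_rot: [-3.139, -0.001, -1.318]
force: [-1.3, -0.7, 9.2]
width: 0.0117
gripper_force: 44.9
```

```bash
python3 -c "
from h import *
print(arm.get_state()['moment'])"
```

```text
[0.1202 0.3097 0.0422]
```

inch_along --rows '[{"aperture":0.01,"turn":-0.12},{"aperture":0.01,"turn":-0.24},{"aperture":0.01,"turn":-0.36},{"aperture":0.01,"turn":-0.48},{"aperture":0.01,"turn":-0.6},{"aperture":0.01,"turn":-0.72},{"aperture":0.01,"turn":-0.84},{"aperture":0.01,"turn":-0.96},{"aperture":0.01,"turn":-1.08},{"aperture":0.01,"turn":-1.1},{"aperture":0.01,"turn":-1.1}]' --force 45

```text
t: 5.33
eef_pos: [0.5476, -0.166, 0.1015]
ee_rot: [3.141, -0.002, -0.222]
force: [-1.0, 0.8, 7.6]
width: 0.0111
gripper_force: 44.9
```

```bash
python3 -c "
from h import *
print(arm.get_state()['moment'])"
```

```text
[-0.0539  0.4075 -0.0556]
```

inch_along --rows '[{"aperture":0.01,"xyz":[0,0,-0.004]},{"aperture":0.01,"xyz":[0,0,-0.008]},{"aperture":0.01,"xyz":[0,0,-0.012]},{"aperture":0.01,"xyz":[0,0,-0.016]},{"aperture":0.01,"xyz":[0,0,-0.02]},{"aperture":0.01,"xyz":[0,0,-0.02]}]' --force 45

```text
t: 5.83
eef_pos: [0.5462, -0.1655, 0.1204]
ee_rot: [-3.141, 0.001, -0.225]
force: [0.7, 0.1, -0.9]
width: 0.0116
gripper_force: 44.9
```

```bash
python3 -c "
from h import *
print(arm.get_state()['moment'])"
```

```text
[-0.0491  0.1224  0.0002]
```

inch_along --rows '[{"aperture":0.01,"xyz":[0,0,-0.03]},{"aperture":0.01,"xyz":[0,0,-0.06]},{"aperture":0.01,"xyz":[0,0,-0.10]},{"aperture":0.01,"xyz":[-0.03,-0.05,-0.14]},{"aperture":0.01,"xyz":[-0.06,-0.09,-0.14]},{"aperture":0.01,"xyz":[-0.08,-0.13,-0.14]},{"aperture":0.01,"xyz":[-0.10,-0.16,-0.14]},{"aperture":0.01,"xyz":[-0.12,-0.20,-0.14]},{"aperture":0.01,"xyz":[-0.143,-0.24,-0.14]},{"aperture":0.01,"xyz":[-0.143,-0.24,-0.14]},{"aperture":0.01,"xyz":[-0.143,-0.24,-0.14]},{"aperture":0.01,"xyz":[-0.143,-0.24,-0.14]}]' --force 45

```text
t: 6.83
eef_pos: [0.4597, 0.1021, 0.2599]
ee_rot: [3.141, 0.001, -0.22]
force: [0.2, -0.5, -0.9]
width: 0.0113
gripper_force: 44.9
```

Run:
```python
from h import *
s=arm.get_state()
im=cams.grab_frame("wrist")[:,:,::-1].copy();cv2.imwrite("pics/w3.png",im);T=wristT(s);np.save("pics/w3.npy",T)
print(s["eef_pos"],s["ee_rot"])
```

```text
[0.4597 0.1021 0.2599] [ 3.1414  0.0008 -0.2205]
```

View pics/w3.png

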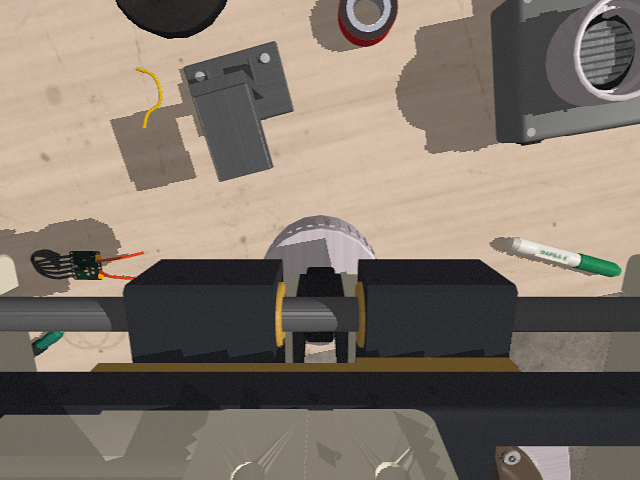

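The hanger roof has front corners at (222,181) and (272,166) and back corners near (194,95) and (244,83). The circuit board is at (90,262), the marker at (560,257) and the tape at (367,12). The cover hangs upright in the grip.

Run:
```python
from h import *
T=np.load("pics/w3.npy");im=cv2.imread("pics/w3.png")
g=cv2.cvtColor(im,cv2.COLOR_BGR2GRAY);gm=cv2.GaussianBlur(g,(3,3),0)
P=plane("wrist",[(222,181),(272,166),(244,83),(194,95)],.103,T);print("roof",P)
F=plane("wrist",[(183,66),(277,41),(293,109)],.008,T);print("foot",F)
y=lambda a,b:np.degrees(np.arctan2(*(b-a)[[1,0]]))
print("yaws",y(P[0],P[3]),y(P[1],P[2]),y(P[1],P[0])-90,y(F[1],F[0])-90,y(F[2],F[1]))
print("board/wires",plane("wrist",[(140,253),(135,278),(30,262)],.0,T),"marker",plane("wrist",[(514,242),(620,270)],.01,T),"tape",plane("wrist",[(367,12)],.024,T))
print("driver",plane("wrist",[(60,335)],.02,T))
cv2.imwrite("pics/c3.png",cv2.resize(im[30:190,170:310],None,fx=3.7,fy=3.7,interpolation=cv2.INTER_CUBIC))
```

```text
roof [[0.5144 0.1757 0.103 ]
 [0.5172 0.131  0.103 ]
 [0.5851 0.1365 0.103 ]
 [0.5853 0.1782 0.103 ]]
foot [[0.6332 0.208  0.008 ]
 [0.6346 0.1078 0.008 ]
 [0.5676 0.1074 0.008 ]]
yaws 2.0466893447510723 4.629516528608618 3.59200257580072 0.8109657057590596 0.3147609157251519
board/wires [[0.4512 0.3232 0.    ]
 [0.4227 0.3397 0.    ]
 [0.4694 0.455  0.    ]] marker [[ 0.3711 -0.1063  0.01  ]
 [ 0.3097 -0.2245  0.01  ]] tape [[0.6358 0.0167 0.024 ]]
driver [[0.3787 0.4398 0.02  ]]
```

View pics/c3.png

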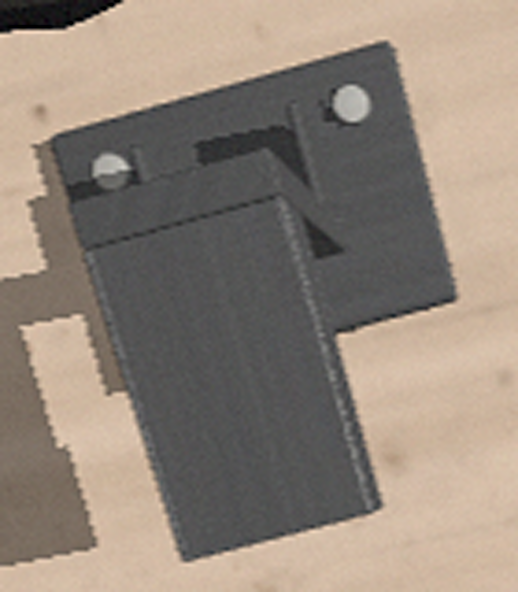

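Run:
```python
from h import *
T=np.load("pics/w3.npy")
f=lambda l:np.array([170,30])+(np.array(l)+.5)/3.7-.5
y=lambda a,b:np.degrees(np.arctan2(*(b-a)[[1,0]]))
P=plane("wrist",f([(182,560),(367,512),(265,150),(70,195)]),.103,T);print("roof",P,P.mean(0))
print(y(P[0],P[3]),y(P[1],P[2]),y(P[1],P[0])-90,y(P[2],P[3])-90)
F=plane("wrist",f([(55,137),(388,42),(455,297)]),.008,T);print(F,y(F[1],F[0])-90,y(F[2],F[1]))
```

```text
roof [[0.515  0.1783 0.103 ]
 [0.5161 0.1341 0.103 ]
 [0.5947 0.1361 0.103 ]
 [0.5953 0.1796 0.103 ]] [0.5553 0.157  0.103 ]
0.9145596494518847 1.4920022496358993 1.51647215928854 -0.7634614419275749
[[0.6322 0.2067 0.008 ]
 [0.6351 0.1103 0.008 ]
 [0.5669 0.108  0.008 ]] 1.7376553704256992 1.8600409981804193
```

Run:
```python
from h import *
T=np.load("pics/w3.npy");T1=np.load("pics/w1.npy")
print("w3 screw",plane("wrist",[(531,131)],.062,T),px("wrist",[[.4908,-.1047,.062]],T))
print("w1 tape",plane("wrist",[(234,243)],.024,T1), "w3 tape",plane("wrist",[(367,12)],.024,T))
H=np.array([[.5150,.1783,.103],[.5161,.1341,.103],[.6351,.1103,.008],[.5669,.108,.008]])
print("proj of w3 hanger into side crop",(px("side",H)-[300,190])*4.5,"\ntape",(px("side",[[.636,.0167,.024],[.6391,.0082,.024]])-[300,190])*4.5)
print("screws in side",(px("side",[[.4908,-.1047,.062],[.4872,-.2188,.062]])-[300,190])*4.5)
s=arm.get_state();print(s["eef_pos"],s["qd"],s["t"])
for n in("scene","side"): cv2.imwrite(f"pics/{n}1.png",cams.grab_frame(n)[:,:,::-1])
a=cv2.imread("pics/side1.png")[150:290,280:420];b=cv2.imread("pics/scene1.png")[150:290,280:420]
cv2.imwrite("pics/cmp.png",cv2.resize(np.hstack([a,b]),None,fx=2.8,fy=2.8,interpolation=cv2.INTER_CUBIC))
```

```text
w3 screw [[ 0.4944 -0.1068  0.062 ]] [[529.0925 135.4145]]
w1 tape [[0.637  0.0125 0.024 ]] w3 tape [[0.6358 0.0167 0.024 ]]
proj of w3 hanger into side crop [[ 77.359   52.3695]
 [ 87.5894  83.1588]
 [270.7447 217.8302]
 [168.9203 225.9312]] 
tape [[301.3968 271.2159]
 [309.0084 278.0334]]
screws in side [[ 96.6502 341.5149]
 [117.8926 458.6015]]
[0.46   0.1009 0.2599] [-0.0417  0.0073  0.0047  0.0021 -0.0017  0.0042] 6.8833
```

View pics/cmp.png

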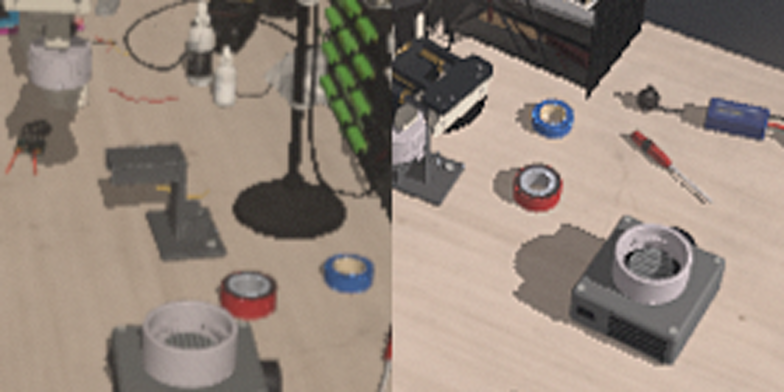

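Run:
```python
from h import *
g=lambda l:np.array([280,150])+(np.array(l)-[392,0])/2.8
f=lambda l:np.array([280,150])+np.array(l)/2.8
print("scene foot",plane("scene",g([(442,204),(465,182)]),.008),"tape",plane("scene",g([(541,180)]),.024))
print("side tape",plane("side",f([(250,284)]),.024),"foot",plane("side",f([(165,259),(226,251),(206,208),(146,214)]),.008))
```

```text
scene foot [[0.5656 0.1035 0.008 ]
 [0.6088 0.0954 0.008 ]] tape [[0.6418 0.0113 0.024 ]]
side tape [[0.6412 0.0099 0.024 ]] foot [[0.5689 0.0945 0.008 ]
 [0.6354 0.103  0.008 ]
 [0.631  0.1974 0.008 ]
 [0.5633 0.192  0.008 ]]
```

inch_along --rows '[{"aperture":0.01,"xyz":[-0.02,0.047,0.02],"turn":0.12},{"aperture":0.01,"xyz":[-0.02,0.047,0.04],"turn":0.24},{"aperture":0.01,"xyz":[-0.02,0.047,0.06],"turn":0.36},{"aperture":0.01,"xyz":[-0.02,0.047,0.08],"turn":0.48},{"aperture":0.01,"xyz":[-0.02,0.047,0.10],"turn":0.6},{"aperture":0.01,"xyz":[-0.02,0.047,0.12],"turn":0.72},{"aperture":0.01,"xyz":[-0.02,0.047,0.14],"turn":0.84},{"aperture":0.01,"xyz":[-0.02,0.047,0.16],"turn":0.96},{"aperture":0.01,"xyz":[-0.02,0.047,0.18],"turn":1.08},{"aperture":0.01,"xyz":[-0.02,0.047,0.20],"turn":1.2},{"aperture":0.01,"xyz":[-0.02,0.047,0.21],"turn":1.32},{"aperture":0.01,"xyz":[-0.02,0.047,0.21],"turn":1.33},{"aperture":0.01,"xyz":[-0.02,0.047,0.21],"turn":1.33},{"aperture":0.01,"xyz":[-0.02,0.047,0.21],"turn":1.33}]' --force 45

```text
t: 8.15
eef_pos: [0.4314, 0.0584, 0.0509]
ee_rot: [-3.141, 0.0, -1.552]
force: [-0.3, -0.7, -0.9]
width: 0.0112
gripper_force: 44.9
```

inch_along --rows '[{"aperture":0.01,"xyz":[0,0,0.005]},{"aperture":0.01,"xyz":[0,0,0.009]},{"aperture":0.01,"xyz":[0,0,0.0105]},{"aperture":0.01,"xyz":[0,0,0.0105]}]' --force 45

```text
t: 8.48
eef_pos: [0.4305, 0.0588, 0.0396]
ee_rot: [3.141, -0.0, -1.554]
force: [-0.6, 0.0, -1.4]
width: 0.0115
gripper_force: 44.9
```

inch_along --rows '[{"aperture":0.01,"xyz":[0,0,0.001]},{"aperture":0.01,"xyz":[0,0,0.002]},{"aperture":0.01,"xyz":[0,0,0.002]}]' --force 45

```text
t: 8.73
eef_pos: [0.4308, 0.0589, 0.0379]
ee_rot: [-3.141, 0.0, -1.554]
force: [-0.2, -0.1, 0.4]
width: 0.0113
gripper_force: 44.9
```

inch_along --rows '[{"aperture":0.01,"xyz":[0,0,0.0007]},{"aperture":0.01,"xyz":[0,0,0.0007]}]' --force 45

```text
t: 8.9
eef_pos: [0.4308, 0.0589, 0.0378]
ee_rot: [-3.141, -0.0, -1.554]
force: [-5.1, -0.7, 12.4]
width: 0.0113
gripper_force: 44.9
```

inch_along --rows '[{"aperture":0.05},{"aperture":0.05},{"aperture":0.05},{"aperture":0.05},{"aperture":0.05},{"aperture":0.05}]' --force 20

```text
t: 9.4
eef_pos: [0.4306, 0.0589, 0.037]
ee_rot: [3.141, -0.0, -1.555]
force: [-0.3, 0.1, -0.3]
width: 0.0458
gripper_force: 0.0
```

inch_along --rows '[{"aperture":0.05,"xyz":[0,0,-0.03]},{"aperture":0.06,"xyz":[0,0,-0.06]},{"aperture":0.088,"xyz":[0,0,-0.09],"turn":-0.12},{"aperture":0.088,"xyz":[-0.03,-0.01,-0.13],"turn":-0.24},{"aperture":0.088,"xyz":[-0.06,-0.02,-0.16],"turn":-0.36},{"aperture":0.088,"xyz":[-0.09,-0.03,-0.19],"turn":-0.48},{"aperture":0.088,"xyz":[-0.09,-0.03,-0.22],"turn":-0.6},{"aperture":0.088,"xyz":[-0.09,-0.03,-0.22],"turn":-0.72},{"aperture":0.088,"xyz":[-0.09,-0.03,-0.22],"turn":-0.84},{"aperture":0.088,"xyz":[-0.09,-0.03,-0.22],"turn":-0.96},{"aperture":0.088,"xyz":[-0.09,-0.03,-0.22],"turn":-1.08},{"aperture":0.088,"xyz":[-0.09,-0.03,-0.22],"turn":-1.2},{"aperture":0.088,"xyz":[-0.09,-0.03,-0.22],"turn":-1.32},{"aperture":0.088,"xyz":[-0.09,-0.03,-0.22],"turn":-1.44},{"aperture":0.088,"xyz":[-0.09,-0.03,-0.22],"turn":-1.575},{"aperture":0.088,"xyz":[-0.09,-0.03,-0.22],"turn":-1.575},{"aperture":0.088,"xyz":[-0.09,-0.03,-0.22],"turn":-1.575},{"aperture":0.088,"xyz":[-0.09,-0.03,-0.22],"turn":-1.575},{"aperture":0.088,"xyz":[-0.09,-0.03,-0.22],"turn":-1.575},{"aperture":0.088,"xyz":[-0.09,-0.03,-0.22],"turn":-1.575}]'

```text
t: 11.07
eef_pos: [0.4592, 0.1493, 0.257]
ee_rot: [3.142, 0.0, 0.018]
force: [0.2, 0.5, 0.7]
width: 0.0879
gripper_force: 0.0
```

Run:
```python
from h import *
s=arm.get_state();im=cams.grab_frame("wrist")[:,:,::-1].copy();cv2.imwrite("pics/w4.png",im);np.save("pics/w4.npy",wristT(s))
s2=arm.get_state();print(s["eef_pos"],s["ee_rot"],s["qd"],s2["eef_pos"])
for n in("scene","side"): cv2.imwrite(f"pics/{n}2.png",cams.grab_frame(n)[:,:,::-1])
T=wristT(s)
print(px("wrist",[[.514,.15,.103],[.595,.15,.103],[.431,.059,.05]],T),px("side",[[.431,.059,.03]]),px("scene",[[.431,.059,.03]]))
a=cv2.imread("pics/side2.png")[180:280,230:350];b=im[0:250,150:450]
A=cv2.resize(a,None,fx=3.2,fy=3.2,interpolation=cv2.INTER_CUBIC);B=cv2.resize(b,None,fx=1.35,fy=1.35,interpolation=cv2.INTER_CUBIC)
c=np.zeros((max(A.shape[0],B.shape[0]),A.shape[1]+B.shape[1],3),np.uint8);c[:A.shape[0],:A.shape[1]]=A;c[:B.shape[0],A.shape[1]:]=B;print(c.shape,A.shape);cv2.imwrite("pics/c4.png",c)
```

```text
[0.4592 0.1493 0.257 ] [3.1416 0.0001 0.0183] [-0.0025 -0.0009  0.0012 -0.0017  0.0001  0.0097] [0.4592 0.1493 0.257 ]
[[320.9167 160.3035]
 [322.8177  53.8335]
 [407.6982 242.539 ]] [[292.9113 245.231 ]] [[290.0901 252.7101]]
(338, 789, 3) (320, 384, 3)
```

View pics/c4.png

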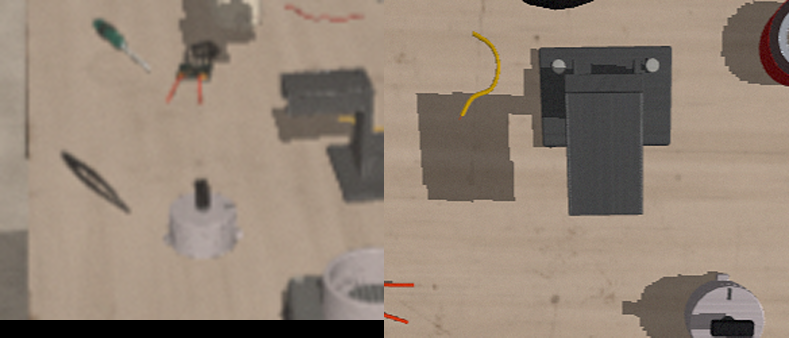

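The cover stands upright at side crop (203,222), and in the wrist crop its bar is at (732,328). The hanger is seen square on, with its roof from (569,215) to (643,75) and foot corners (540,47) to (669,145). The tweezers at (95,182) are well clear.

Run:
```python
from h import *
T=np.load("pics/w4.npy");im=cv2.imread("pics/w4.png");g=cv2.cvtColor(im,cv2.COLOR_BGR2GRAY).astype(float)
f=lambda l:np.array([150,0])+(np.array(l)-[384,0])/1.35
# roof edges by row/column scan
for v in (120,130,140,150): 
    r=np.abs(np.diff(g[v,270:360]));k=np.where(r>25)[0]+270;print(v,k)
for u in (300,320,330):
    r=np.abs(np.diff(g[20:200,u]));print(u,np.where(r>18)[0]+20)
for v in (80,95,105):
    r=np.abs(np.diff(g[v,240:380]));print(v,np.where(r>25)[0]+240)
F=plane("wrist",f([(540,47),(672,46),(669,145),(541,147)]),.008,T);print(F,F.mean(0))
m=np.zeros(g.shape,np.uint8);m[225:252,385:440]=(g[225:252,385:440]<60)*255
c=max(cv2.findContours(m,0,1)[0],key=cv2.contourArea);r=cv2.minAreaRect(c);print(r,plane("wrist",cv2.boxPoints(r),.055,T))
print("ridge",plane("wrist",f([(729,294)]),.034,T))
print("tweez",plane("side",[(230+63/3.2,180+152/3.2),(230+130/3.2,180+212/3.2)],0))
```

```text
120 [284 285 341]
130 [284 285 341]
140 [285 341]
150 [285 286 340 341]
300 [ 33  34  67  68 158 159]
320 [ 33  34  47  54  68 158 159]
330 [ 33  34  50  54  68 158 159]
80 [265 266 284 361 362]
95 [241 258 259 266 339 361 362]
105 [241 259 260 266 285 361 362]
[[0.6328 0.2074 0.008 ]
 [0.6353 0.1094 0.008 ]
 [0.5657 0.1084 0.008 ]
 [0.5625 0.2079 0.008 ]] [0.5991 0.1583 0.008 ]
((407.5, 241.5), (15.0, 31.0), 90.0) [[0.4409 0.0768 0.055 ]
 [0.4414 0.0455 0.055 ]
 [0.4258 0.0441 0.055 ]
 [0.4252 0.0757 0.055 ]]
ridge [[0.4538 0.0593 0.034 ]]
tweez [[0.3115 0.2299 0.    ]
 [0.3696 0.1105 0.    ]]
```

inch_along --rows '[{"aperture":0.088,"xyz":[-0.03,0.09,0.06]},{"aperture":0.088,"xyz":[-0.03,0.09,0.10]},{"aperture":0.088,"xyz":[-0.03,0.09,0.13]},{"aperture":0.088,"xyz":[-0.03,0.09,0.14]},{"aperture":0.088,"xyz":[-0.03,0.09,0.14]},{"aperture":0.088,"xyz":[-0.03,0.09,0.14]},{"aperture":0.088,"xyz":[-0.03,0.09,0.14]}]'

```text
t: 11.8
eef_pos: [0.4323, 0.0593, 0.1182]
ee_rot: [3.141, -0.001, 0.02]
force: [0.6, 0.9, 1.6]
width: 0.0877
gripper_force: 0.0
```

Run:
```python
from h import *
s=arm.get_state();im=cams.grab_frame("wrist")[:,:,::-1].copy();cv2.imwrite("pics/w5.png",im);print(s["eef_pos"],s["ee_rot"],s["q"])
cv2.imwrite("pics/c5.png",im[150:420,160:480])
g=cv2.cvtColor(im,cv2.COLOR_BGR2GRAY).astype(float);T=wristT(s)
print(px("wrist",[[.4306,.0589,.055],[.4606,.0589,.034]],T))
```

```text
[0.4323 0.0593 0.1182] [ 3.1413 -0.001   0.0203] [ 0.5922  0.0673 -0.6449  0.001  -0.858   0.9982]
[[321.4058 257.2293]
 [322.1794 204.8292]]
```

View pics/c5.png

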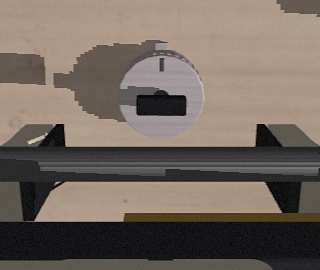

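The cover is centred between the fingers: the bar is at about (321,255) against a predicted (321,257), and the ridge points straight up. I descend and grip the drum.

inch_along --rows '[{"aperture":0.088,"xyz":[-0.001,0,0.04]},{"aperture":0.088,"xyz":[-0.001,0,0.08]},{"aperture":0.088,"xyz":[-0.001,0,0.10]},{"aperture":0.088,"xyz":[-0.001,0,0.108]},{"aperture":0.088,"xyz":[-0.001,0,0.108]},{"aperture":0.088,"xyz":[-0.001,0,0.108]},{"aperture":0.05,"xyz":[-0.001,0,0.108]},{"aperture":0.05,"xyz":[-0.001,0,0.108]},{"aperture":0.05,"xyz":[-0.001,0,0.108]},{"aperture":0.05,"xyz":[-0.001,0,0.108]},{"aperture":0.05,"xyz":[-0.001,0,0.108]},{"aperture":0.05,"xyz":[-0.001,0,0.108]},{"aperture":0.05,"xyz":[-0.001,0,0.108]}]' --force 30

```text
t: 12.93
eef_pos: [0.4304, 0.0589, 0.0096]
ee_rot: [-3.141, -0.001, 0.02]
force: [-2.3, 0.8, 7.9]
width: 0.0598
gripper_force: 30.0
```

Run:
```python
from h import *
T=np.load("pics/w4.npy")
P=plane("wrist",[(312.9,120),(313.3,150),(313.3,158.8),(313,68.3)],.103,T);print(P)
s=arm.get_state();print(s["eef_pos"],s["force"],totool(s,np.array([.46,P[2,1],.054])-s["eef_pos"]))
```

```text
[[0.5458 0.1571 0.103 ]
 [0.5222 0.1564 0.103 ]
 [0.5151 0.1564 0.103 ]
 [0.5845 0.1575 0.103 ]]
[0.4304 0.0589 0.0096] [-2.268   0.8129  7.9465] [ 0.0316 -0.0969 -0.0443]
```

inch_along --rows '[{"aperture":0.05,"xyz":[0,0,-0.02]},{"aperture":0.05,"xyz":[0,0,-0.044]},{"aperture":0.05,"xyz":[0.01,-0.03,-0.044]},{"aperture":0.05,"xyz":[0.02,-0.06,-0.044]},{"aperture":0.05,"xyz":[0.03,-0.09,-0.044]},{"aperture":0.05,"xyz":[0.03,-0.097,-0.044]},{"aperture":0.05,"xyz":[0.03,-0.097,-0.044]},{"aperture":0.05,"xyz":[0.03,-0.097,-0.044]},{"aperture":0.05,"xyz":[0.03,-0.097,-0.044]}]' --force 30

```text
t: 13.68
eef_pos: [0.4573, 0.1554, 0.0527]
ee_rot: [3.141, 0.001, 0.02]
force: [-1.3, 0.2, -0.9]
width: 0.0593
gripper_force: 30.0
```

Run:
```python
from h import *
s=arm.get_state();im=cams.grab_frame("wrist")[:,:,::-1].copy();cv2.imwrite("pics/w6.png",im);np.save("pics/w6.npy",wristT(s));print(s["eef_pos"],s["ee_rot"])
T=wristT(s);g=cv2.GaussianBlur(cv2.cvtColor(im,cv2.COLOR_BGR2GRAY),(3,3),0).astype(float)
print(px("wrist",[[.5145,.133,.103],[.5145,.179,.103],[.584,.133,.103],[.584,.179,.103]],T))
for v in range(20,240,20):
    r=np.abs(g[v,2:]-g[v,:-2]);k=np.where((r>22)&(r>=np.roll(r,1))&(r>=np.roll(r,-1)))[0]+1;print(v,k[(k>180)&(k<470)])
```

```text
[0.4573 0.1554 0.0527] [3.1409 0.0011 0.0199]
[[ 403.5042  178.4981]
 [ 244.5528  175.4253]
 [ 425.0505 -110.3537]
 [ 235.5456 -114.9172]]
20 [208 220 221 238 405 409 420]
40 [209 222 240 405 408 419]
60 [210 223 224 241 407 417]
80 [240 243 406 407]
100 [183 241 244 406]
120 [184 242 245 405]
140 [186 243 246 404]
160 [244 403]
180 [221]
200 [233]
220 [265 310 332]
```

inch_along --rows '[{"aperture":0.05,"xyz":[0.01,0.0013,0.001]},{"aperture":0.05,"xyz":[0.02,0.0013,0.001]},{"aperture":0.05,"xyz":[0.03,0.0013,0.001]},{"aperture":0.05,"xyz":[0.04,0.0013,0.001]},{"aperture":0.05,"xyz":[0.048,0.0013,0.001]},{"aperture":0.05,"xyz":[0.054,0.0013,0.001]},{"aperture":0.05,"xyz":[0.060,0.0013,0.001]},{"aperture":0.05,"xyz":[0.064,0.0013,0.001]},{"aperture":0.05,"xyz":[0.064,0.0013,0.001]},{"aperture":0.05,"xyz":[0.064,0.0013,0.001]}]' --force 30

```text
t: 14.57
eef_pos: [0.522, 0.1562, 0.0519]
ee_rot: [3.141, 0.0, 0.02]
force: [-0.3, -0.5, -1.1]
width: 0.0596
gripper_force: 30.0
```

Run:
```python
from h import *
s=arm.get_state();print(s["force"],s["moment"])
```

```text
[-0.2952 -0.5401 -1.0771] [-0.0954  0.1532 -0.0196]
```

inch_along --rows '[{"aperture":0.05,"xyz":[0.006,0,0]},{"aperture":0.05,"xyz":[0.012,0,0]},{"aperture":0.05,"xyz":[0.018,0,0]},{"aperture":0.05,"xyz":[0.018,0,0]}]' --force 30

```text
t: 14.9
eef_pos: [0.5415, 0.157, 0.0522]
ee_rot: [-3.141, -0.001, 0.02]
force: [0.7, 0.5, -1.1]
width: 0.0595
gripper_force: 30.0
```

inch_along --rows '[{"aperture":0.05,"xyz":[0.002,0,0]},{"aperture":0.05,"xyz":[0.004,0,0]},{"aperture":0.05,"xyz":[0.005,0,0]},{"aperture":0.05,"xyz":[0.005,0,0]}]' --force 30

```text
t: 15.23
eef_pos: [0.5444, 0.1565, 0.0518]
ee_rot: [3.141, 0.001, 0.02]
force: [-2.6, 0.6, -0.2]
width: 0.0596
gripper_force: 30.0
```

inch_along --rows '[{"aperture":0.05,"xyz":[0.001,0,0]},{"aperture":0.05,"xyz":[0.002,0,0]},{"aperture":0.05,"xyz":[0.002,0,0]}]' --force 30

```text
t: 15.48
eef_pos: [0.5452, 0.1565, 0.0517]
ee_rot: [3.141, 0.003, 0.02]
force: [-8.5, 2.2, 3.2]
width: 0.0593
gripper_force: 30.0
```

inch_along --rows '[{"aperture":0.05,"xyz":[0,0,0.001]},{"aperture":0.05,"xyz":[0,0,0.002]},{"aperture":0.05,"xyz":[0,0,0.003]},{"aperture":0.05,"xyz":[0,0,0.003]}]' --force 30

```text
t: 15.82
eef_pos: [0.5451, 0.1562, 0.0487]
ee_rot: [3.14, 0.003, 0.02]
force: [-8.2, 0.6, 2.8]
width: 0.0593
gripper_force: 30.0
```

inch_along --rows '[{"aperture":0.05,"xyz":[0,0,0.0005]},{"aperture":0.05,"xyz":[0,0,0.001]},{"aperture":0.05,"xyz":[0,0,0.001]}]' --force 30

```text
t: 16.07
eef_pos: [0.5453, 0.1562, 0.0486]
ee_rot: [3.141, 0.003, 0.02]
force: [-11.5, -0.2, 11.1]
width: 0.0593
gripper_force: 30.0
```

inch_along --rows '[{"aperture":0.05,"xyz":[-0.0012,0,0]},{"aperture":0.05,"xyz":[-0.0012,0,0]},{"aperture":0.05,"xyz":[-0.0012,0,0]}]' --force 30

```text
t: 16.32
eef_pos: [0.5451, 0.1563, 0.0486]
ee_rot: [3.141, 0.001, 0.02]
force: [-6.6, -1.1, 6.6]
width: 0.0595
gripper_force: 30.0
```

inch_along --rows '[{"aperture":0.064},{"aperture":0.068},{"aperture":0.078},{"aperture":0.084},{"aperture":0.084},{"aperture":0.084},{"aperture":0.084}]' --force 20

```text
t: 16.9
eef_pos: [0.546, 0.1568, 0.048]
ee_rot: [3.142, -0.0, 0.02]
force: [-0.0, -0.3, 0.4]
width: 0.0834
gripper_force: 0.0
```

inch_along --rows '[{"aperture":0.084,"xyz":[0,0,-0.02]},{"aperture":0.084,"xyz":[0,0,-0.05]},{"aperture":0.084,"xyz":[0,0,-0.08]},{"aperture":0.084,"xyz":[0,0,-0.12]},{"aperture":0.084,"xyz":[-0.04,0,-0.15]},{"aperture":0.084,"xyz":[-0.09,0,-0.16]},{"aperture":0.084,"xyz":[-0.09,0,-0.16]},{"aperture":0.084,"xyz":[-0.09,0,-0.16]},{"aperture":0.084,"xyz":[-0.09,0,-0.16]},{"aperture":0.084,"xyz":[-0.09,0,-0.16]}]'

```text
t: 17.73
eef_pos: [0.4563, 0.1552, 0.2082]
ee_rot: [-3.141, -0.001, 0.021]
force: [-0.3, 0.3, -1.0]
width: 0.0837
gripper_force: 0.0
```

Run:
```python
from h import *
s=arm.get_state();T=wristT(s);im=cams.grab_frame("wrist")[:,:,::-1];cv2.imwrite("pics/w7.png",im);print(s["eef_pos"])
a=cams.grab_frame("side");cv2.imwrite("pics/side3.png",a[:,:,::-1])
b=cv2.imread("pics/side2.png")[:,:,::-1]
hv=cv2.cvtColor(np.ascontiguousarray(a),cv2.COLOR_RGB2HSV)
# pixels changed between hanger empty and now
d=(np.abs(a.astype(int)-b).sum(2)>60).astype(np.uint8);d[:195]=0;d[275:]=0;d[:,290:]*=1
n,l,st,c=cv2.connectedComponentsWithStats(d)
for i in range(1,n):
    if st[i,4]>60:print(st[i],c[i],a[l==i].mean(0),b[l==i].mean(0))
print("expected drum mid",px("side",[[.545,.156,.056],[.515,.156,.056],[.575,.156,.056]]))
```

```text
[0.4563 0.1552 0.2082]
[295 195  15  13  99] [301.3636 200.3939] [114.1414 102.1414  90.5859] [166.4444 148.0303 130.3333]
[316 215  25  18 255] [327.1804 222.7176] [145.4353 134.1294 128.7176] [126.9647 113.4235 100.2784]
expected drum mid [[328.0935 218.5926]
 [318.0828 219.1707]
 [338.0673 218.0166]]
```

inch_along --rows '[{"aperture":0.084,"xyz":[-0.02,0,-0.02]},{"aperture":0.084,"xyz":[-0.02,0,-0.02]},{"aperture":0.084,"xyz":[-0.02,0,-0.02]},{"aperture":0.084,"xyz":[-0.02,0,-0.02]},{"aperture":0.084,"xyz":[-0.02,0,-0.02]},{"aperture":0.084,"xyz":[-0.02,0,-0.02]},{"aperture":0.084,"xyz":[-0.02,0,-0.02]},{"aperture":0.084,"xyz":[-0.02,0,-0.02]},{"aperture":0.084,"xyz":[-0.02,0,-0.02]},{"aperture":0.084,"xyz":[-0.02,0,-0.02]},{"aperture":0.084,"xyz":[-0.02,0,-0.02]},{"aperture":0.084,"xyz":[-0.02,0,-0.02]}]'

```text
t: 18.83
eef_pos: [0.4359, 0.1546, 0.2281]
ee_rot: [-3.142, -0.0, 0.02]
force: [0.1, 0.6, 0.1]
width: 0.0844
gripper_force: 0.0
```

Run:
```python
from h import *
a=cams.grab_frame("side").astype(int);b=cv2.imread("pics/side3.png")[:,:,::-1].astype(int)
d=np.abs(a-b).sum(2);print("motion at drum",d[205:245,310:350].max())
o=cv2.imread("pics/side0.png")[:,:,::-1].astype(int);m=(np.abs(a-o).sum(2)>90).astype(np.uint8)
n,l,st,c=cv2.connectedComponentsWithStats(m)
print([(list(st[i]),) for i in range(1,n) if st[i,4]>25 and st[i,1]>195 and st[i,0]>235])
# drum underside line: lowest bright row per column
x=a[205:250,314:346].copy();y0=cv2.imread("pics/side2.png")[205:250,314:346,::-1].astype(int);k=np.abs(x-y0).sum(2)>60
print([int(np.where(k[:,j])[0].max())+205 if k[:,j].any() else 0 for j in range(32)])
```

```text
motion at drum 19
[([np.int32(321), np.int32(216), np.int32(17), np.int32(7), np.int32(91)],), ([np.int32(315), np.int32(225), np.int32(22), np.int32(8), np.int32(90)],), ([np.int32(344), np.int32(254), np.int32(8), np.int32(12), np.int32(68)],), ([np.int32(338), np.int32(266), np.int32(21), np.int32(9), np.int32(122)],), ([np.int32(240), np.int32(330), np.int32(12), np.int32(30), np.int32(243)],)]
[0, 0, 229, 229, 229, 230, 231, 231, 232, 232, 232, 232, 232, 232, 232, 232, 232, 232, 231, 228, 227, 227, 226, 221, 222, 223, 222, 0, 0, 0, 0, 0]
```

```bash
python3 -c "
from station import arm, cams, job_done
print(job_done())"
```

```text
the job is handed in; nothing more can be done
None
```

I unlocked the cover, stood it upright on the table, regripped it by the drum and hung it against the stop in the hanger. It hung still in the last side-camera check, which showed nothing else moved, and I handed the job in at about 19 s of the 62 s allowed.

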